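Cap a gate post and trip the tacking rig

ROBOT

A 6-joint arm with a two-finger parallel gripper is mounted at the origin on the work surface. World frame = base frame: x ahead of the robot, y to its left, z up, the work surface at z = 0. Lengths are in m, angles in rad, forces in N, time in s.
With the tool pointing down it reaches from about 0.325 to 0.775 m from the base axis. Payload 5.5 kg.
Tool frame: the origin (TCP) lies midway between the tips of the shut fingers; the grasp point (between the pads) lies 19 mm behind it; z points along the fingers, y is the direction in which the jaws open and shut (so a half turn about z gives the same grasp; the last joint's range is limited). The gripper opens to 88 mm and grips with 3 to 60 N. Pads are 20 mm wide; open, the fingers measure 115 mm over their backs; the gripper's body (75 mm by 178 mm) begins 61 mm behind the grasp point.
Start: joints at [-1.345, 0.091, 1.231, -0, 1.82, -0.057], TCP at [0.167, -0.576, 0.193] pointing down, gripper open.
Joint ranges: [-2.87, 2.87], [-0.86, 2.18], [0.17, 2.46], [-1.51, 4.65], [0.06, 2.69], [-2.65, 2.65]. Speed limits (rad/s): [2.57, 2.57, 3.01, 3.14, 3.14, 3.14].

INTERFACE

Orientations are given as a rotation vector (axis times angle).
In Python, from station import manip gives the robot as it stands. The module is installed in compiled form; this text tells all that it offers.
- The arm moves only by the shell command python3 -m handwheel 'ROWS' [FORCE]. ROWS is text: rows parted by semicolons, each of 7 numbers parted by spaces: the opening, from 0 (shut) to 1 (fully open), then the shift along the tool's x, y, z in mm, then the turn, a rotation vector about the tool's x, y, z in units of 8 degrees (1.0 is 8 degrees). A call has 1 to 20 rows; each row is the pose to reach, as a shift and turn from the pose commanded when the call began, along the tool's axes at that moment; what a row does not reach only later rows make up. A row lasts 1/8 s, in which the tool goes at most 62.5 mm and 10.7 degrees, less where a joint would pass 70% of its speed; a pose out of reach is approached as far as the arm can. A call with a gripper value outside its range is refused whole. The fingers move at their own pace and stop on an object; FORCE is the grip in N (left out, the last holds). Time passes only in rows, so rows that repeat a pose let the fingers close. It gives the time, the measured TCP pose, the force and the opening at its end, in the units of the state.
- manip.observe(): the state, without advancing time (a new reading comes with each control period).
- manip.capture(name): name is "scene" or "side" or "wrist"; returns a dict with "frame" (400x640x3 uint8, red, green, blue), "mtx" (3x3 intrinsics, pixels), "world_from_camera" (4x4, takes a point from camera to world coordinates); the wrist camera has in their place "mount" (4x4, takes a point from camera to tool coordinates, whose origin is the TCP and whose axes are the flange's). Camera axes: x right, y down, z forward; pixel columns grow to the right and rows downward; lengths in m; the calibration is good to about 2 mm. A picture is of the moment at which its call begins: read the wrist's pose just before it. There is no depth.
- manip.sign_off(): hands the job in, once; it reports no verdict.
The state is a dict: "time_s": time; "joint_pos": joint angles; "joint_vel": joint speeds; "effort": joint torques, N m; "eef_pos": TCP position; "tcp_rot": TCP orientation; "ft_force": force on the tool from outside, world axes, zero at the start; "moment": the same for the moment, N m; "opening": finger opening in m.
Only numpy, scipy, OpenCV 4.12 (cv2) and the standard library are available. Lean on these libraries where they do the work, as an engineer would, in place of code of your own. Each camera call takes 0.05 s, during which the arm holds its last target. There are 200 camera calls.

TASK

Move the bar offcut that was left lying across the rig's upright tube into the scrap tray, then set the one post cap that fits the tube onto it, seated and level, and let it go. Only then push the rig's trip lever down fully through its stroke, hold it down for about a second and let it spring back up. Leave everything else where it stands.

Things in the scene. Friction and masses are not known exactly. Their poses are not given: they have to be found in the camera images.
- rig: Fixed rig: grey base plate 130 (its x) by 360 mm (its y, -200 to +160), 12 mm thick. Origin on the table under the tube's axis. Carries the upright tube at (0, 0), a trip lever between guard cheeks at y = -150 mm, and at y = +120 mm a column (45 x 30, 130 mm high) with an electrode arm standing up to 215 mm, leaning away to y = 165 mm; the lever swings it down to just over the cap's edge.
- tube_mouth (a point): Centre of the top rim of the upright steel tube, 80 mm above the table; z up, x and y as the rig's. Tube outside diameter 80 mm, inside 72 mm. With the cap seated the disc rests on the rim and the cap's origin lies 10 mm below this point.
- lever (a joint): Sprung trip lever of the rig: 0 rad at rest (up), 0.34 rad pushed fully down onto its stop; springs back by itself. Needs about 5 N at first and 14 N at the bottom, at the pad.
- lever_pad (a point): Centre of the top face of the lever's pad (42 along the rig's x, 46 mm along y), 75 mm above the table at rest; at full stroke 32 mm lower and 5 mm towards the rig's +x. Hinge 95 mm further along +x, 5 mm below the face. Guard cheeks on both y sides, 66 mm apart inside, to 95 mm above the table; open above and in front.
- tray: Fixed steel scrap tray, open on top, 200 mm (x) by 140 mm (y) by 35 mm high, walls and floor 5 mm. Origin: centre of its underside.
- offcut: Loose box-section steel offcut, 110 mm (its x) by 20 by 20 mm, 0.15 kg, lying level across the tube's rim. Origin: centre of its underside.
- cap: The post cap that fits the tube: disc 90 mm in diameter, spigot 64 mm wide tapering to 52 mm at its foot, about 0.4 kg. Plain steel: tapered spigot below, 10 mm deep, a 6 mm disc, then an upright round stem, 26 mm in diameter and 40 mm tall, to pick it up by (top 56 mm above the origin). Origin: centre of the spigot's underside, z up. Stands upright on its spigot.
- cap_small: Another cap, too small: disc 60 mm in diameter. Plain steel: tapered spigot below, 10 mm deep, a 6 mm disc, then an upright round stem, 26 mm in diameter and 40 mm tall, to pick it up by (top 56 mm above the origin). Origin: centre of the spigot's underside, z up. Stands upright on its spigot.
- cap_large: Another cap, too large: disc 116 mm in diameter. Plain steel: tapered spigot below, 10 mm deep, a 6 mm disc, then an upright round stem, 26 mm in diameter and 40 mm tall, to pick it up by (top 56 mm above the origin). Origin: centre of the spigot's underside, z up. Stands upright on its spigot.
- tin: Plain metal can with a black cap, 64 mm in diameter, 180 mm high, standing. Origin: centre of its underside.
- mug: White mug, 76 mm in diameter, 85 mm high, handle at its +y reaching to about 70 mm. Origin: centre of its underside.
- teapot: Aluminium teapot, body 104 mm in diameter, 136 mm high, spout at its +x reaching 100 mm, handle at its -x reaching 75 mm. Origin: centre of its underside.
- hammer: Hammer lying flat, along its x.
- wrench: Wrench lying flat, along its x.
Mind the look-alikes: they are no part of the job. Leave any yellow look-alike of the offcut alone. What is shaped like the cap but purple is not meant.

How it is judged:
By the outcome, as a careful person would: the job done as asked, in the order asked, and still so for the second after the job is handed in, with the robot touching nothing.
It also fails if it takes over 69 s, if anything falls off the work surface, if the arm or the gripper's body presses on something with over 40 N, if the wrist force passes 120 N, or if a joint passes its speed limit or range.

## Working session

There is one attempt and no reset: what is moved stays moved. The work goes in short steps, Python scripts to look and compute and a shell command to move; the robot and the scene stay as the last step left them, time stands still between calls to the robot, and variables do not carry over. Pictures are saved under pics/ and viewed, about 8 in all and at most 12, crops included, and the job is handed in when it is done.

```bash
mkdir -p pics; cat > h.py <<'E'
import numpy as np,cv2
from station import manip
from scipy.spatial.transform import Rotation as R
def snap(n,f):
    s=manip.observe(); c=manip.capture(n); cv2.imwrite('pics/'+f,c['frame'][:,:,::-1])
    if n=='wrist':
        T=np.eye(4);T[:3,:3]=R.from_rotvec(s['tcp_rot']).as_matrix();T[:3,3]=s['eef_pos'];T=T@c['mount']
    else: T=c['world_from_camera']
    np.savez('pics/'+f[:-4]+'.npz',K=c['mtx'],T=T); return c
def px2w(f,u,v,z):
    d=np.load('pics/'+f[:-4]+'.npz');r=d['T'][:3,:3]@np.linalg.inv(d['K'])@[u,v,1];o=d['T'][:3,3]
    return o+r*(z-o[2])/r[2]
def w2px(f,p):
    d=np.load('pics/'+f[:-4]+'.npz');q=d['K']@(d['T'][:3,:3].T@(np.array(p)-d['T'][:3,3]));return q[:2]/q[2]
E
python3 - <<'E'
from h import *
for n in('scene','side','wrist'):
    snap(n,n+'0.png');d=np.load('pics/'+n+'0.npz');print(n,d['T'].round(3).tolist(),d['K'][0,0])
s=manip.observe();print({k:np.round(v,3).tolist() for k,v in s.items()})
print(R.from_rotvec(s['tcp_rot']).as_matrix().round(3))
E
```

```text
scene [[-0.838, 0.328, -0.437, 1.233], [0.546, 0.526, -0.652, 1.071], [0.016, -0.785, -0.62, 1.059], [0.0, 0.0, 0.0, 1.0]] 497.8301440384532
side [[-0.777, -0.405, 0.482, 0.012], [-0.629, 0.504, -0.592, 0.719], [-0.003, -0.763, -0.646, 0.806], [0.0, 0.0, 0.0, 1.0]] 389.11423181931696
wrist [[0.279, -0.932, -0.231, 0.23], [-0.96, -0.271, -0.066, -0.559], [-0.001, 0.24, -0.971, 0.384], [0.0, 0.0, 0.0, 1.0]] 279.6752632514057
{'time_s': 0.15, 'joint_pos': [-1.345, 0.092, 1.232, 0.0, 1.82, -0.057], 'joint_vel': [-0.0, -0.001, -0.003, -0.001, -0.0, -0.001], 'effort': [0.002, -44.704, -40.691, 0.07, 0.027, -0.0], 'eef_pos': [0.167, -0.576, 0.192], 'tcp_rot': [-3.109, -0.443, 0.0], 'ft_force': [-0.64, -0.123, -0.301], 'moment': [0.02, -0.003, -0.033], 'opening': 0.088}
[[ 0.96   0.279 -0.   ]
 [ 0.279 -0.96   0.001]
 [ 0.    -0.001 -1.   ]]
```

View pics/scene0.png

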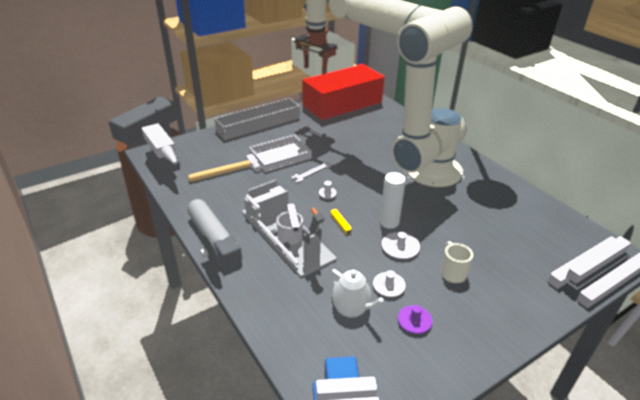

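View pics/side0.png

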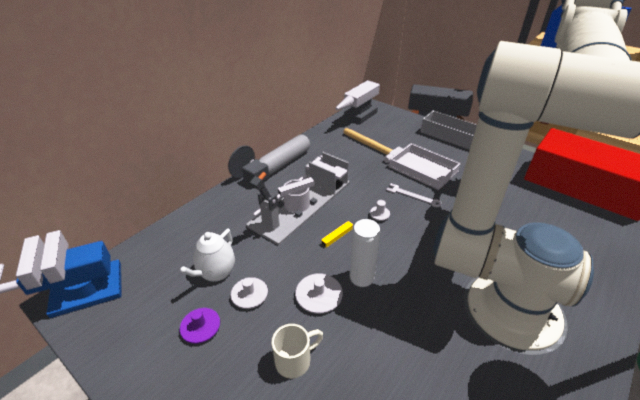

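The scene view shows caps at (327,190), (401,246), (389,285) and a purple one at (415,320). The rig is near (290,230) with the offcut on the tube at (292,215), and there is a yellow bar at (341,220). The light tray at (280,152) is the likely scrap tray; the dark one at (258,118) needs a size check. Next I'll take enlarged crops.

```bash
python3 - <<'E'
from h import *
a=cv2.imread('pics/scene0.png');b=cv2.imread('pics/side0.png')
z=lambda i,x,y,w,h,k:cv2.resize(i[y:y+h,x:x+w],None,fx=k,fy=k,interpolation=cv2.INTER_CUBIC)
cv2.imwrite('pics/c1.png',z(a,190,100,200,150,4)); cv2.imwrite('pics/c2.png',z(b,210,100,260,195,3))
f='scene0.png';g='side0.png'
for n,p,q,h in [('small',(327,197),(379,215),.01),('large',(401,247),(319,296),.013),('med',(389,286),(249,294),.013),('purple',(415,321),(200,327),.013)]:
    print(n,px2w(f,*p,h).round(3),px2w(g,*q,h).round(3))
# disc widths
for n,l,r in [('small',(319,193),(337,193)),('large',(382,247),(420,247)),('med',(373,286),(406,286))]:
    print(n,np.linalg.norm(px2w(f,*l,.016)-px2w(f,*r,.016)))
E
```

```text
small [ 0.444 -0.061  0.01 ] [ 0.43  -0.073  0.01 ]
large [0.394 0.274 0.013] [0.383 0.273 0.013]
med [0.529 0.38  0.013] [0.521 0.377 0.013]
purple [0.549 0.513 0.013] [0.541 0.51  0.013]
small 0.06299860262052855
large 0.11725009982592903
med 0.09326941575641466
```

View pics/c1.png

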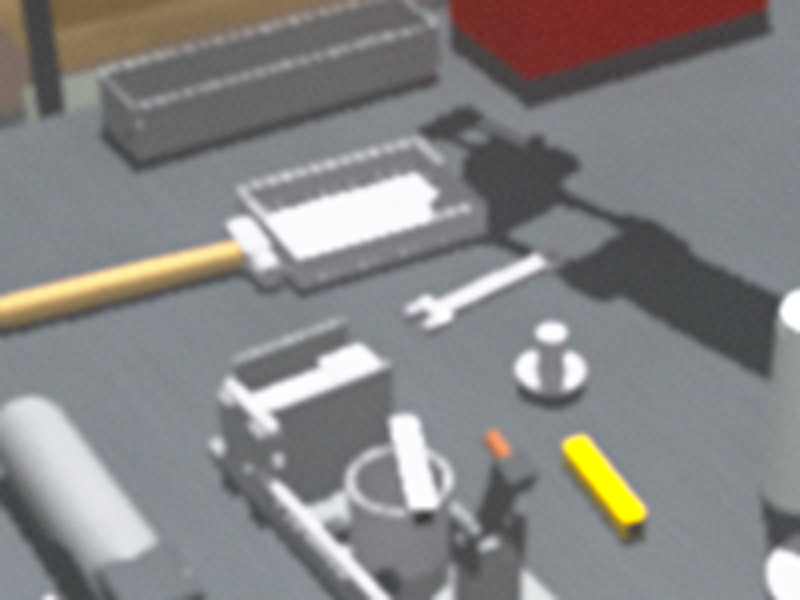

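View pics/c2.png

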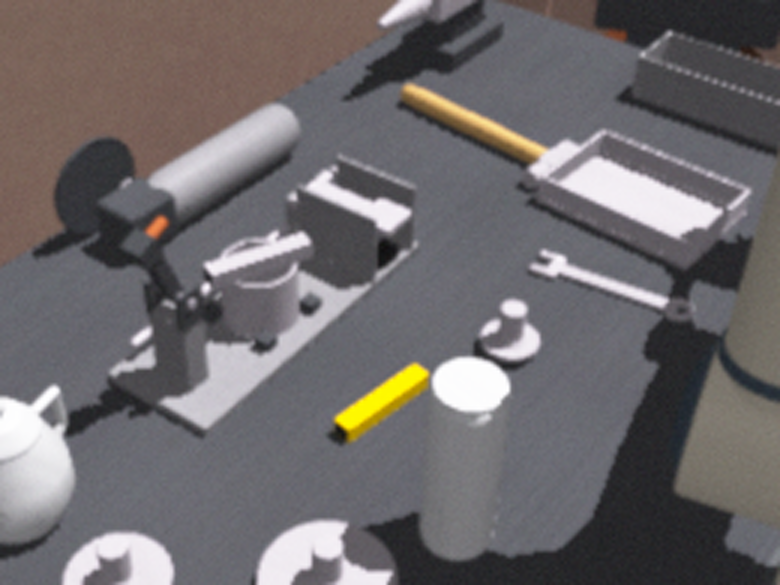

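```bash
python3 - <<'E'
from h import *
f='scene0.png';g='side0.png'
c1=lambda u,v,z:px2w(f,190+u/4,100+v/4,z)
c2=lambda u,v,z:px2w(g,210+u/3,100+v/3,z)
P=lambda n,a:print(n,a.round(3))
P('tube',c1(400,482,.08));P('tube',c2(258,268,.08))
P('off ends',c1(403,418,.1));P('',c1(425,507,.1));P('off side',c2(207,268,.1));P('',c2(310,243,.1))
P('pad',c1(355,365,.075));P('pad',c2(387,217,.075))
for p in[(240,188),(420,140),(485,208),(290,275)]:P('tray1',c1(*p,.035))
for p in[(602,133),(745,190),(685,250),(537,187)]:P('tray2',c2(*p,.035))
for p in[(205,432),(115,380),(415,245)]:P('base',c2(*p,.012))
P('elec tip',c1(497,440,.215));P('elec',c2(157,228,.215))
P('tin top',px2w(f,394,180,.18));P('tin',px2w(g,367,228,.18))
P('mug',px2w(f,458,255,.08));P('teapot knob',px2w(f,352,275,.136));P('tp',px2w(g,210,238,.136))
P('yellow',c1(605,485,.02));P('yellow',c2(382,400,.02))
P('wrench',c1(480,290,.0));P('ham',c1(255,250,.02))
P('cyl clamp',px2w(f,215,232,.05));P('cyl',px2w(g,280,160,.05))
E
```

```text
tube [0.659 0.053 0.08 ]
tube [0.649 0.056 0.08 ]
off ends [0.63  0.008 0.1  ]
 [0.67  0.108 0.1  ]
off side [0.67  0.105 0.1  ]
 [0.618 0.011 0.1  ]
pad [ 0.611 -0.102  0.075]
pad [ 0.605 -0.1    0.075]
tray1 [ 0.539 -0.46   0.035]
tray1 [ 0.343 -0.447  0.035]
tray1 [ 0.356 -0.304  0.035]
tray1 [ 0.569 -0.301  0.035]
tray2 [ 0.536 -0.453  0.035]
tray2 [ 0.347 -0.446  0.035]
tray2 [ 0.349 -0.298  0.035]
tray2 [ 0.537 -0.301  0.035]
base [0.583 0.208 0.012]
base [0.7   0.213 0.012]
base [ 0.599 -0.148  0.012]
elec tip [0.66  0.19  0.215]
elec [0.634 0.192 0.215]
tin top [0.35  0.159 0.18 ]
tin [0.338 0.152 0.18 ]
mug [0.332 0.437 0.08 ]
teapot knob [0.667 0.381 0.136]
tp [0.636 0.377 0.136]
yellow [0.485 0.082 0.02 ]
yellow [0.475 0.078 0.02 ]
wrench [ 0.407 -0.232  0.   ]
ham [ 0.567 -0.375  0.02 ]
cyl clamp [ 0.863 -0.052  0.05 ]
cyl [ 0.827 -0.059  0.05 ]
```

Disc widths measure 63, 117 and 93 mm, so the 90 mm cap is the one at scene (389,285), world about (0.525,0.378). The light tray measures about 190x145 mm, centred at (0.447,-0.377). First I go to a viewing point over the offcut.

```bash
python3 -m handwheel '1 0 0 -80 0 0 0; 1 636 -475 -80 0 0 -6.2; 1 636 -475 -80 0 0 -6.2; 1 636 -475 -80 0 0 -6.2; 1 636 -475 -80 0 0 -6.2; 1 636 -475 -80 0 0 -6.2; 1 636 -475 -80 0 0 -6.2; 1 636 -475 -80 0 0 -6.2; 1 636 -475 -80 0 0 -6.2; 1 636 -475 -80 0 0 -6.2; 1 636 -475 -80 0 0 -6.2; 1 636 -475 -80 0 0 -6.2; 1 636 -475 -80 0 0 -6.2; 1 636 -475 -80 0 0 -6.2; 1 636 -475 -80 0 0 -6.2; 1 636 -475 -80 0 0 -6.2; 1 636 -475 -80 0 0 -6.2; 1 636 -475 -80 0 0 -6.2' 20
python3 - <<'E'
from h import *
s=manip.observe();print(s['joint_pos'],s['eef_pos'],R.from_rotvec(s['tcp_rot']).as_matrix().round(3))
snap('wrist','w1.png')
E
```

```text
time_s: 2.4
eef_pos: [0.6452, 0.0563, 0.2741]
tcp_rot: [2.639, 1.704, 0.001]
ft_force: [-0.2, -0.8, 0.6]
opening: 0.0879
[ 3.44956245e-02  2.60513773e-01  8.96901940e-01 -8.78916435e-05
  1.98305602e+00  4.58379468e-01] [0.6452233  0.05625593 0.27409959] [[ 0.411  0.911  0.001]
 [ 0.911 -0.411 -0.   ]
 [ 0.     0.001 -1.   ]]
```

View pics/w1.png

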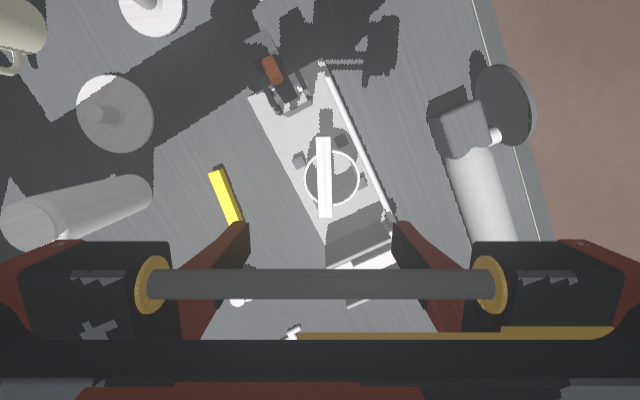

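The wrist view shows the offcut from (323,138) to (325,217), almost aligned with the tool x axis. The tube rim centre is at (331,178), the electrode at (272,70) and the yellow bar, to be left alone, at (225,195).

```bash
python3 - <<'E'
from h import *
f='w1.png'
for n,u,v,z in[('e1',323.5,138,.1),('e2',325.5,216,.1),('rim',331,178,.08),('riml',304,178,.08),('rimr',358.5,178,.08),('base far',320,60,.012),('base l',249,97,.012),('basecorner lower',325,238,.012),('eltip',270,62,.215)]:print(n,px2w(f,u,v,z).round(4))
s=manip.observe();M=R.from_rotvec(s['tcp_rot']).as_matrix()
c=(px2w(f,323.5,138,.1)+px2w(f,325.5,216,.1))/2;print('mid',c,M.T@(c-s['eef_pos'])*1000,'tubetool',M.T@(px2w(f,331,178,.08)-s['eef_pos'])*1000)
a=px2w(f,323.5,138,.1)-px2w(f,325.5,216,.1);print(M.T@a*1000)
E
```

```text
e1 [0.6711 0.1025 0.1   ]
e2 [0.6309 0.0061 0.1   ]
rim [0.6583 0.0477 0.08  ]
riml [0.6239 0.0632 0.08  ]
rimr [0.6933 0.0319 0.08  ]
base far [0.7126 0.2055 0.012 ]
base l [0.5919 0.2028 0.012 ]
basecorner lower [ 0.604 -0.056  0.012]
eltip [0.6562 0.1803 0.215 ]
mid [0.65099338 0.05431696 0.1       ] [  0.36304463   5.89347085 174.01816593] tubetool [ -2.66255041  15.21525868 194.02605758]
[ 1.04422662e+02 -2.98546460e+00  3.89055691e-02]
```

```bash
python3 -m handwheel '1 0 6 60 0 0 -0.2; 1 0 6 120 0 0 -0.2; 1 0 6 170 0 0 -0.2; 1 0 6 188 0 0 -0.2; 1 0 6 188 0 0 -0.2; 0.1 0 6 188 0 0 -0.2; 0.1 0 6 188 0 0 -0.2; 0.1 0 6 188 0 0 -0.2; 0.1 0 6 188 0 0 -0.2; 0.1 0 6 188 0 0 -0.2; 0.1 0 6 188 0 0 -0.2' 25
```

```text
time_s: 3.82
eef_pos: [0.651, 0.055, 0.0852]
tcp_rot: [-2.614, -1.743, 0.0]
ft_force: [0.7, 0.3, -0.4]
opening: 0.0313
```

```bash
python3 -m handwheel '0 0 0 0 0 0 0; 0 0 0 0 0 0 0; 0 0 0 0 0 0 0; 0 0 0 0 0 0 0; 0 0 0 0 0 0 0; 0 0 -0 -100 0 0 0; 0 0 0 -100 0 0 0; 0 0 0 -120 0 0 0;0 0 0 -120 0 0 0' 30
python3 - <<'E'
from h import *
s=manip.observe();M=R.from_rotvec(s['tcp_rot']).as_matrix();print(M.round(3),s['eef_pos'],s['joint_pos'].round(2) if hasattr(s['joint_pos'],'round') else s['joint_pos'])
t=np.array([.447,-.377,.205]);print(M.T@(t-s['eef_pos'])*1000)
E
```

```text
time_s: 4.95
eef_pos: [0.652, 0.055, 0.2077]
tcp_rot: [2.612, 1.742, 0.006]
ft_force: [0.3, 0.3, 0.3]
opening: 0.0005
[[ 0.384  0.923  0.004]
 [ 0.923 -0.384  0.   ]
 [ 0.002  0.004 -1.   ]] [0.65196227 0.05499042 0.20769158] [ 0.03  0.24  1.04 -0.    1.86  0.43]
[-477.5863894   -23.2530826     1.74235918]
```

The fingers shut on nothing, so I look again.

```bash
python3 - <<'E'
from h import *
snap('wrist','w2.png'); a=cv2.imread('pics/w2.png'); snap('scene','s2.png');b=cv2.imread('pics/s2.png');snap('side','d2.png');c=cv2.imread('pics/d2.png')
z=lambda i,x,y,w,h,k:cv2.resize(i[y:y+h,x:x+w],None,fx=k,fy=k,interpolation=cv2.INTER_CUBIC)
o=np.vstack([a[:300,:],np.hstack([z(b,230,150,128,120,2.5),z(c,230,120,128,120,2.5)])])
cv2.imwrite('pics/m2.png',o)
E
```

```text
(no output)
```

View pics/m2.png

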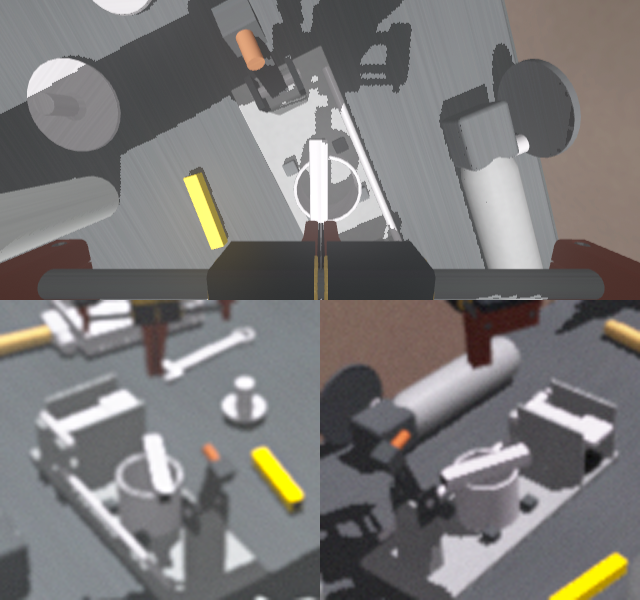

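```bash
python3 - <<'E'
from h import *
s=manip.observe();M=R.from_rotvec(s['tcp_rot']).as_matrix();print(s['opening'],s['eef_pos'])
f='w2.png'
print('tcp px',w2px(f,s['eef_pos']))
for n,u,v,z in[('e1 far',318,141,.1),('e2',320,221,.1),('rim',328,190,.08)]:
    p=px2w(f,u,v,z);print(n,p.round(4),M.T@(p-s['eef_pos'])*1000)
# diff of scene views in bar region
for a,b in(('scene0','s2'),('side0','d2')):
    A=cv2.imread(f'pics/{a}.png').astype(int);B=cv2.imread(f'pics/{b}.png').astype(int)
    print(a,[w2px(a+'.png',p).round(1).tolist() for p in [(.6711,.1025,.1),(.6309,.0061,.1)]])
A=np.hstack([cv2.resize(cv2.imread(f'pics/{n}.png')[y:y+60,x:x+60],None,fx=6.6,fy=6.6,interpolation=cv2.INTER_CUBIC) for n,x,y in(('side0',266,155),('d2',266,155))]);cv2.imwrite('pics/m3.png',A)
a=cv2.imread('pics/w2.png');cv2.imwrite('pics/m3.png',np.vstack([A[:,:792],cv2.resize(a[130:250,265:505][:, :240],(792,204*2-200))]))
E
```

```text
0.0005703407200865659 [0.65063667 0.05495253 0.20333079]
tcp px [318.19661025 219.36525686]
e1 far [0.6703 0.1036 0.1   ] [ 52.55310675  -0.26549127 103.27645317]
e2 [0.6383 0.0213 0.1   ] [-35.69646151   1.79998028 103.36452868]
rim [0.659  0.0466 0.08  ] [ -4.32711692  11.24914829 123.30986262]
scene0 [[294.8, 225.8], [290.0, 204.3]]
side0 [[279.4, 188.8], [311.2, 178.6]]
```

View pics/m3.png

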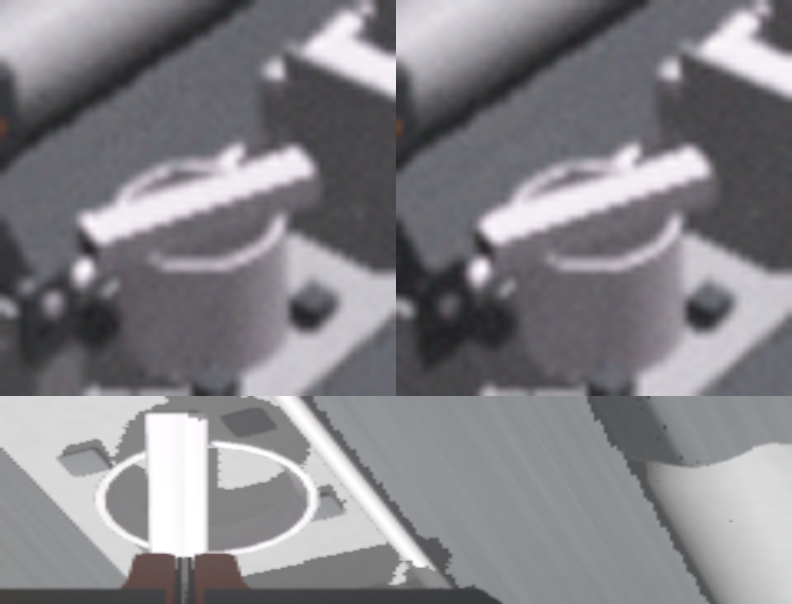

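The bar hasn't moved: only the fingertips held it, because the rim kept them from going deeper, and it slipped. The bar lies about 10 mm off the tube's axis. I'll first nudge it to the middle with the tips above the rim, then go 14 mm deeper with the jaws narrow, inside the tube, and grip it at pad height.

```bash
python3 -m handwheel '0.7 -4 10 0 0 0 0; 0.7 -4 10 0 0 0 0; 0.7 -4 10 0 0 0 0; 0.7 -4 10 0 0 0 0; 0.7 -4 10 30 0 0 0; 0.7 -4 10 70 0 0 0; 0.7 -4 10 105 0 0 0; 0.7 -4 10 118 0 0 0; 0.7 -4 10 118 0 0 0; 0.24 -4 10 118 0 0 0; 0.24 -4 10 118 0 0 0; 0.24 -4 10 118 0 0 0; 0.24 -4 10 118 0 0 0; 0.24 -4 10 118 0 0 0; 0.24 -4 10 118 0 0 0; 0.24 -4 10 118 0 0 0; 0.24 -4 10 118 0 0 0' 10
```

```text
time_s: 7.22
eef_pos: [0.6588, 0.0474, 0.0872]
tcp_rot: [-2.614, -1.743, 0.0]
ft_force: [0.0, -0.3, 0.2]
opening: 0.0209
```

```bash
python3 -m handwheel '0.34 0 0 0 0 0 0; 0.34 0 0 0 0 0 0; 0.34 0 0 0 0 0 0; 0.34 0 0 8 0 0 0;0.34 0 0 15 0 0 0; 0.34 0 0 15 0 0 0; 0.1 0 0 15 0 0 0; 0.1 0 0 15 0 0 0; 0.1 0 0 15 0 0 0; 0.1 0 0 15 0 0 0' 40
python3 -m handwheel '0.1 0 0 0 0 0 0; 0.1 0 0 0 0 0 0'

```

```text
time_s: 8.48
eef_pos: [0.6588, 0.0474, 0.0722]
tcp_rot: [-2.614, -1.743, -0.0]
ft_force: [0.2, 0.3, 0.4]
opening: 0.0089
time_s: 8.72
eef_pos: [0.6588, 0.0474, 0.0723]
tcp_rot: [2.614, 1.743, 0.0]
ft_force: [-0.7, 0.4, -0.2]
opening: 0.0087
```

```bash
python3 - <<'E'
from h import *
for n in('wrist','side','scene'):snap(n,n+'4.png')
z=lambda f,x,y,w,h,k:cv2.resize(cv2.imread('pics/'+f)[y:y+h,x:x+w],None,fx=k,fy=k,interpolation=cv2.INTER_CUBIC)
cv2.imwrite('pics/m4.png',np.vstack([np.hstack([z('side4.png',250,120,100,75,4),z('scene4.png',240,165,100,75,4)]),z('wrist4.png',220,130,200,75,4)]))
E
```

```text
(no output)
```

View pics/m4.png

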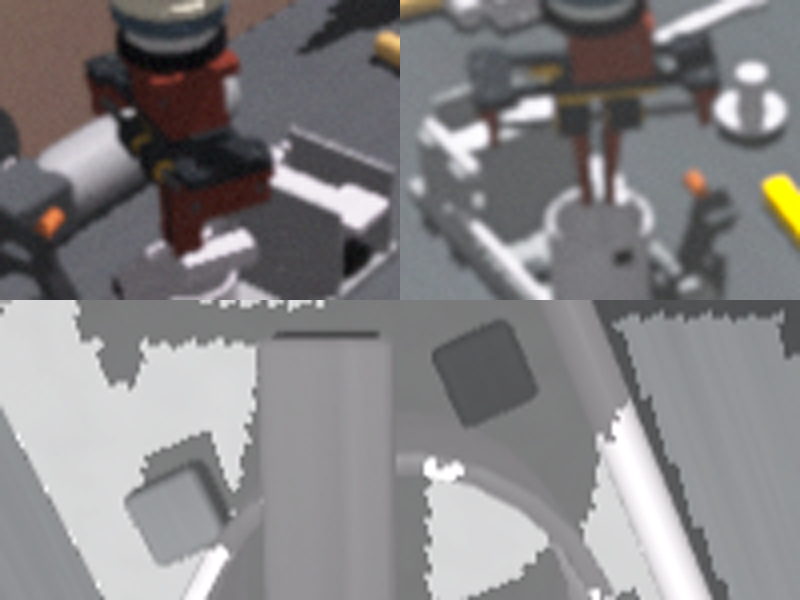

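```bash
python3 - <<'E'
from h import *
s=manip.observe();M=R.from_rotvec(s['tcp_rot']).as_matrix();f='wrist4.png'
for u,v in[(301.7,138),(301.7,205),(285,138),(318,138)]:
    p=px2w(f,u,v,.1);print(p.round(4),(M.T@(p-s['eef_pos'])*1000).round(1))
print(w2px(f,s['eef_pos']))
for f in('side4.png','scene4.png'):
    for p in([.671,.1025,.1],[.631,.006,.1],s['eef_pos']):print(f,w2px(f,p).round(1))
A=cv2.imread('pics/wrist4.png');B=cv2.imread('pics/scene4.png')
z=lambda i,x,y,w,h,k:cv2.resize(i[y:y+h,x:x+w],None,fx=k,fy=k,interpolation=cv2.INTER_CUBIC)
cv2.imwrite('pics/m5.png',np.vstack([z(A,220,130,200,110,4),z(B,267,190,67,13,12)[:,:800]]))
print(s['effort'])
E
```

```text
[0.6719 0.1058 0.1   ] [ 59.  -10.3 -27.8]
[0.6561 0.0693 0.1   ] [ 19.2 -11.  -27.8]
[0.6631 0.1095 0.1   ] [ 59.  -19.9 -27.8]
[0.6806 0.1022 0.1   ] [ 59.   -1.  -27.8]
[319.84551662 220.49716927]
side4.png [279.4 188.8]
side4.png [311.1 178.5]
side4.png [295.6 188.8]
scene4.png [294.9 225.8]
scene4.png [290.  204.3]
scene4.png [289.2 221.4]
[ 4.71785515e-04 -5.18339825e+01 -4.05278420e+01  7.27685890e-02
 -1.47918868e-02 -5.97890718e-06]
```

View pics/m5.png

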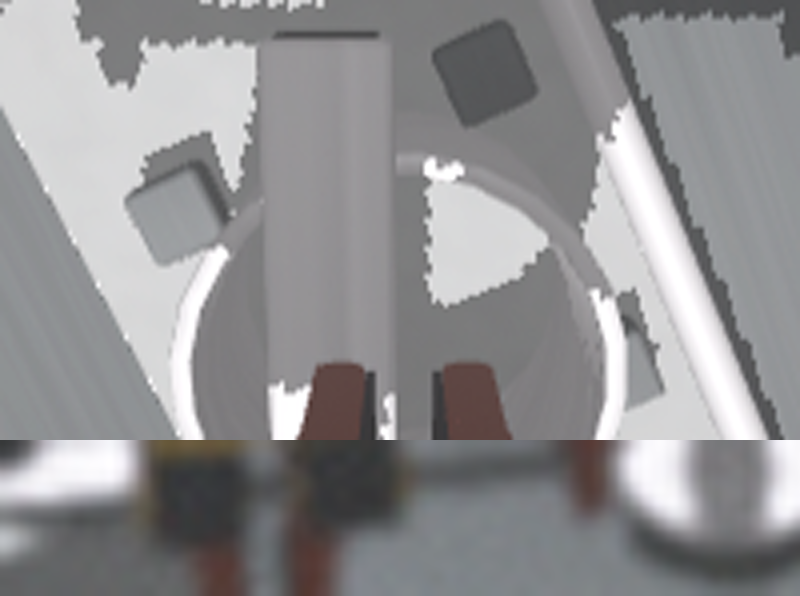

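The left finger appears to sit on top of the bar rather than beside it. I'll check the real tip height in the free-air pictures against the reported TCP.

```bash
python3 - <<'E'
from h import *
for f,obs in(('s2.png',(292,180)),('d2.png',(294,146))):
    for z in(.19,.2033,.22,.235,.25):print(f,obs,z,w2px(f,(.6506,.055,z)).round(1))
# tips in w1 : inner edges (247,222),(393,222), opening .0879 -> tool coords at candidate heights
for z in(.2741,.29,.30,.31):
    s=(.6452,.0563,.2741)
    a=px2w('w1.png',247,222,z);b=px2w('w1.png',393,222,z)
    M=np.array([[.411,.911,.001],[.911,-.411,0],[0,.001,-1]]);print(z,np.linalg.norm(a-b).round(4),(M.T@((a+b)/2-s)*1000).round(1))
# triangulate rim & bar heights: scene/side pixel of rim centre, bar top centre
def tri(*o):
    A=[];B=[]
    for f,u,v in o:
        d=np.load('pics/'+f+'.npz');r=d['T'][:3,:3]@np.linalg.inv(d['K'])@[u,v,1];r/=np.linalg.norm(r);P=np.eye(3)-np.outer(r,r);A.append(P);B.append(P@d['T'][:3,3])
    return np.linalg.solve(sum(A),sum(B))
print('tips',tri(('s2',292,180),('d2',294,146)))
print('rim',tri(('scene0',290,220.5),('side0',296,189.3)),tri(('w1',331,178),('w2',328,190)))
print('barE1 w1/w2',tri(('w1',323.5,138),('w2',318,141)),tri(('w1',323.5,138),('wrist4',301.7,138)))
E
```

```text
s2.png (292, 180) 0.19 [292.1 191. ]
s2.png (292, 180) 0.2033 [292.  187.4]
s2.png (292, 180) 0.22 [291.9 182.7]
s2.png (292, 180) 0.235 [291.8 178.4]
s2.png (292, 180) 0.25 [291.7 174.1]
d2.png (294, 146) 0.19 [294.  158.5]
d2.png (294, 146) 0.2033 [293.8 154.5]
d2.png (294, 146) 0.22 [293.5 149.4]
d2.png (294, 146) 0.235 [293.2 144.8]
d2.png (294, 146) 0.25 [293.  140.1]
0.2741 0.1053 [-1.1  0.2 -0. ]
0.29 0.0965 [  4.3   0.2 -15.9]
0.3 0.091 [  7.7   0.2 -25.9]
0.31 0.0856 [ 11.1   0.3 -35.9]
tips [0.64970414 0.05381762 0.22967055]
rim [0.65571297 0.04805814 0.07360636] [0.65932874 0.05008161 0.09514042]
barE1 w1/w2 [0.67110532 0.10428998 0.13694081] [0.67175747 0.10429606 0.1064496 ]
```

Three independent checks agree that the real fingertips sit about 28 mm above the reported TCP. That explains both misses: the jaws closed above the bar. I allow for it (tip z ≈ eef z + 0.028) and repeat the nudge and grip lower.

```bash
python3 -m handwheel '0.7 0 0 -15 0 0 0; 0.7 0 0 -15 0 0 0; 0.7 0 0 -15 0 0 0; 0.7 0 0 -15 0 0 0; 0.7 0 0 -15 0 0 0; 0.7 0 0 -15 0 0 0; 0.7 0 0 0 0 0 0; 0.7 0 0 7 0 0 0; 0.7 0 0 14 0 0 0; 0.24 0 0 14 0 0 0; 0.24 0 0 14 0 0 0; 0.24 0 0 14 0 0 0; 0.24 0 0 14 0 0 0; 0.24 0 0 14 0 0 0; 0.24 0 0 14 0 0 0; 0.24 0 0 14 0 0 0; 0.24 0 0 14 0 0 0; 0.24 0 0 14 0 0 0' 10
```

```text
time_s: 11.12
eef_pos: [0.6587, 0.0476, 0.0584]
tcp_rot: [-2.613, -1.743, -0.0]
ft_force: [-4.8, 1.9, 3.8]
opening: 0.0212
```

```bash
python3 -m handwheel '0.36 0 0 0 0 0 0; 0.36 0 0 0 0 0 0; 0.36 0 0 0 0 0 0; 0.36 0 0 6 0 0 0;0.36 0 0 12 0 0 0; 0.36 0 0 12 0 0 0; 0.1 0 0 12 0 0 0; 0.1 0 0 12 0 0 0; 0.1 0 0 12 0 0 0; 0.1 0 0 12 0 0 0; 0.1 0 0 12 0 0 0' 40
```

```text
time_s: 12.5
eef_pos: [0.6589, 0.0475, 0.0464]
tcp_rot: [2.613, 1.743, 0.0]
ft_force: [-0.2, -0.2, 1.2]
opening: 0.0196
```

Gripped at 19.6 mm. Now I lift and carry it to the tray, turning it to lie along the tray.

```bash
python3 -m handwheel '0.1 0 0 -50 0 0 0; 0.1 0 0 -110 0 0 0; 0.1 -473 -33 -120 0 0 8.4; 0.1 -473 -33 -120 0 0 8.4; 0.1 -473 -33 -120 0 0 8.4; 0.1 -473 -33 -120 0 0 8.4; 0.1 -473 -33 -120 0 0 8.4; 0.1 -473 -33 -120 0 0 8.4; 0.1 -473 -33 -120 0 0 8.4; 0.1 -473 -33 -120 0 0 8.4; 0.1 -473 -33 -120 0 0 8.4; 0.1 -473 -33 -120 0 0 8.4; 0.1 -473 -33 -120 0 0 8.4' 
python3 - <<'E'
from h import *
s=manip.observe();print(R.from_rotvec(s['tcp_rot']).as_matrix().round(3),s['joint_pos'])
snap('wrist','w6.png');snap('scene','s6.png')
z=lambda f,x,y,w,h,k:cv2.resize(cv2.imread('pics/'+f)[y:y+h,x:x+w],None,fx=k,fy=k,interpolation=cv2.INTER_CUBIC)
cv2.imwrite('pics/m6.png',np.vstack([z('wrist6.png' if 0 else 'w6.png',0,0,640,260,1),z('s6.png',220,100,160,80,4)]))
E
```

```text
time_s: 14.12
eef_pos: [0.4473, -0.3755, 0.1662]
tcp_rot: [-3.141, -0.008, -0.0]
ft_force: [-0.5, -0.3, -2.0]
opening: 0.0197
[[ 1.     0.005  0.   ]
 [ 0.005 -1.     0.   ]
 [ 0.    -0.    -1.   ]] [-7.56778012e-01  4.40276189e-02  1.32764068e+00  2.99722764e-04
  1.77008075e+00  8.08792997e-01]
```

View pics/m6.png

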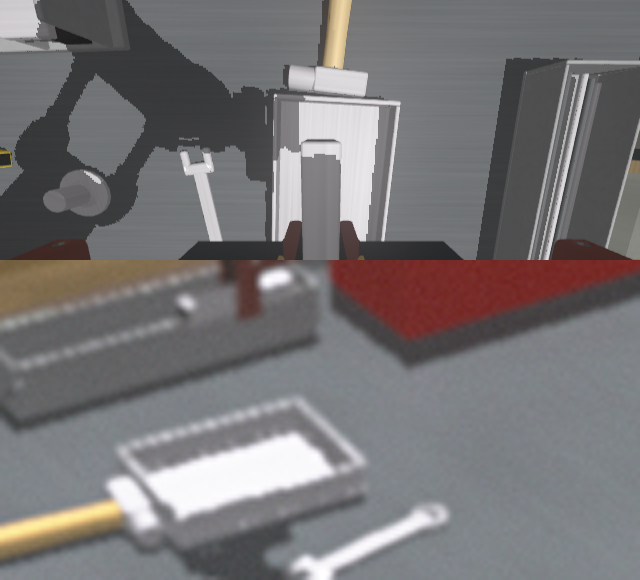

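The bar is held and lies over the tray. The tray's far rim runs from (274,96) to (400,102), with the hammer head just beyond it.

```bash
python3 - <<'E'
from h import *
f='w6.png'
for p in[(274,96,.035),(400,102,.035),(384,235,.035),(273,235,.035),(321,142,.22)]:print(px2w(f,*p).round(4))
E
```

```text
[ 0.5471 -0.3255  0.035 ]
[ 0.5416 -0.4633  0.035 ]
[ 0.3864 -0.4551  0.035 ]
[ 0.3857 -0.3187  0.035 ]
[ 0.5063 -0.3766  0.22  ]
```

```bash
python3 -m handwheel '0.1 -5 13 60 0 0 0.4; 0.1 -5 13 120 0 0 0.4; 0.1 -5 13 165 0 0 0.4; 0.1 -5 13 182 0 0 0.4; 0.1 -5 13 182 0 0 0.4; 0.45 -5 13 182 0 0 0.4; 0.45 -5 13 182 0 0 0.4; 0.45 -5 13 182 0 0 0.4; 0.45 -5 13 182 0 0 0.4; 0.45 -5 13 130 0 0 0.4; 0.6 -5 13 70 0 0 0.4; 0.6 -5 13 0 0 0 0.4;0.6 -5 13 -40 0 0 0.4;0.6 -5 13 -70 0 0 0.4' 
python3 - <<'E'
from h import *
s=manip.observe();M=R.from_rotvec(s['tcp_rot']).as_matrix();print(M.round(3),s['joint_pos'].round(3))
snap('side','d7.png');snap('scene','s7.png');snap('wrist','w7.png')
p=np.array([.524,.375,.23]);print(M.T@(p-s['eef_pos'])*1000)
E
```

```text
time_s: 15.98
eef_pos: [0.442, -0.3899, 0.2399]
tcp_rot: [3.138, -0.082, 0.005]
ft_force: [0.2, -0.0, -0.6]
opening: 0.0526
[[ 0.999 -0.052  0.003]
 [-0.052 -0.999 -0.003]
 [ 0.003  0.003 -1.   ]] [-0.781  0.073  1.167  0.     1.898  0.842]
[  41.8921045  -768.21637285    7.93260172]
```

```bash
python3 -m handwheel '0.6 42 -768 8 0 0 0; 0.6 42 -768 8 0 0 0; 0.6 42 -768 8 0 0 0; 0.6 42 -768 8 0 0 0; 0.6 42 -768 8 0 0 0; 0.6 42 -768 8 0 0 0; 0.6 42 -768 8 0 0 0; 0.6 42 -768 8 0 0 0; 0.6 42 -768 8 0 0 0; 0.6 42 -768 8 0 0 0; 0.6 42 -768 8 0 0 0; 0.6 42 -768 8 0 0 0; 0.6 42 -768 8 0 0 0; 0.6 42 -768 8 0 0 0; 0.6 42 -768 8 0 0 0' 
python3 - <<'E'
from h import *
s=manip.observe();M=R.from_rotvec(s['tcp_rot']).as_matrix();print(M.round(3),s['joint_pos'].round(3))
snap('wrist','w8.png');print(w2px('w8.png',(.524,.378,.056)),w2px('w8.png',(.65,.38,.136)))
z=lambda f,x,y,w,h,k:cv2.resize(cv2.imread('pics/'+f)[y:y+h,x:x+w],None,fx=k,fy=k,interpolation=cv2.INTER_CUBIC)
cv2.imwrite('pics/m8.png',np.vstack([z('w8.png',0,0,640,300,1.25),np.hstack([z('s7.png',230,125,80,45,5),z('d7.png',380,140,80,45,5)])]))
print([px2w('scene0.png',381,301,z).round(3) for z in(.1,.12)],[px2w('side0.png',184,270,z).round(3) for z in(.1,.12)])
E
```

```text
time_s: 18.0
eef_pos: [0.5236, 0.374, 0.227]
tcp_rot: [3.139, -0.083, -0.002]
ft_force: [-0.3, -0.1, -0.7]
opening: 0.0524
[[ 0.999 -0.053 -0.002]
 [-0.053 -0.999 -0.001]
 [-0.001  0.002 -1.   ]] [ 0.568  0.225  1.024 -0.     1.896  2.191]
[316.25930595 179.75012082] [305.32723644  61.41525513]
[array([0.636, 0.466, 0.1  ]), array([0.649, 0.478, 0.12 ])] [array([0.633, 0.463, 0.1  ]), array([0.616, 0.47 , 0.12 ])]
```

View pics/m8.png

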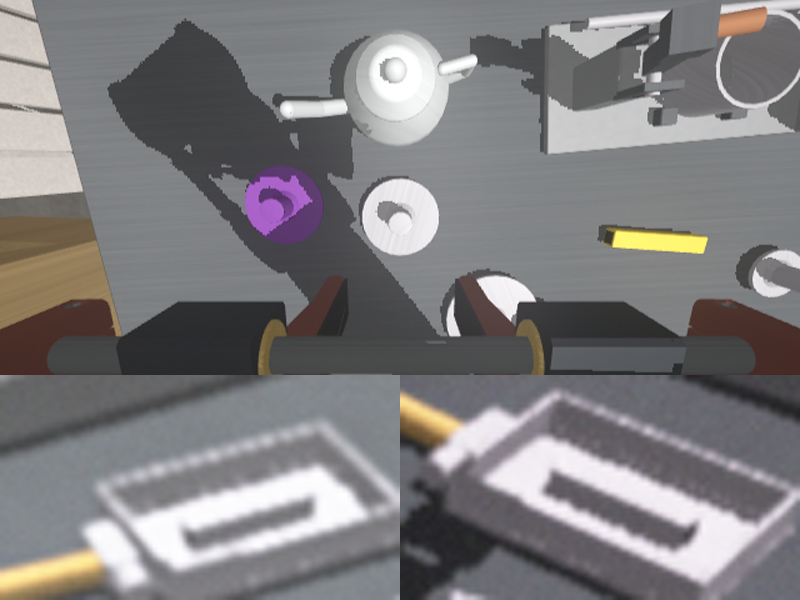

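The offcut lies in the tray, centred and flat. In the wrist view the medium white cap is at (320,174) at full scale, beside the purple one at (226,163) and with the large one at (395,245). The teapot is clear of the jaws.

```bash
python3 - <<'E'
from h import *
f='w8.png';s=manip.observe();M=R.from_rotvec(s['tcp_rot']).as_matrix()
for n,u,v,z in[('stemtop',320,174.5,.056),('disc',319.5,173.5,.016),('dl',289,173.5,.016),('dr',351,173.5,.016),('rim',1e-9+760/1.25,60/1.25,.08)]:
    p=px2w(f,u,v,z);print(n,p.round(4),(M.T@(p-s['eef_pos'])*1000).round(1))
E
```

```text
stemtop [0.5307 0.3727 0.056 ] [  7.1   0.6 171.7]
disc [0.5258 0.3737 0.016 ] [ 2.100e+00 -2.000e-01  2.117e+02]
dl [0.5281 0.4179 0.016 ] [  2.1 -44.4 211.6]
dr [0.5233 0.328  0.016 ] [  2.1  45.5 211.7]
rim [0.6581 0.048  0.08  ] [151.7 318.  147.9]
```

Disc measures 90 mm, so this is the cap that fits. Descend and grip the stem.

```bash
python3 -m handwheel '0.6 5 0 60 0 0 0; 0.6 5 0 120 0 0 0; 0.6 5 0 180 0 0 0; 0.6 5 0 215 0 0 0; 0.6 5 0 233 0 0 0; 0.6 5 0 233 0 0 0; 0.1 5 0 233 0 0 0; 0.1 5 0 233 0 0 0; 0.1 5 0 233 0 0 0; 0.1 5 0 233 0 0 0; 0.1 5 0 233 0 0 0; 0.1 5 0 233 0 0 0' 45
```

```text
time_s: 19.55
eef_pos: [0.5294, 0.3748, -0.0033]
tcp_rot: [-3.14, 0.082, -0.003]
ft_force: [-0.5, -2.7, 6.2]
opening: 0.0253
```

Stem gripped at 25.3 mm. Cap origin ≈ eef z + 3 mm, so it will seat at eef z ≈ 0.067. I lift and go round the electrode.

```bash
python3 -m handwheel '0.1 0 0 -40 0 0 0; 0.1 0 0 -100 0 0 0; 0.1 0 0 -160 0 0 0; 0.1 17 327 -165 0 0 0; 0.1 17 327 -165 0 0 0; 0.1 17 327 -165 0 0 0; 0.1 17 327 -165 0 0 0; 0.1 17 327 -165 0 0 0; 0.1 17 327 -165 0 0 0; 0.1 17 327 -165 0 0 0; 0.1 146 320 -165 0 0 0; 0.1 146 320 -165 0 0 0; 0.1 146 320 -165 0 0 0; 0.1 146 320 -165 0 0 0; 0.1 146 320 -165 0 0 0' 
python3 - <<'E'
from h import *
s=manip.observe();M=R.from_rotvec(s['tcp_rot']).as_matrix();print(M.round(4))
c=snap('wrist','w9.png');p=np.array([.6583,.048,.0667]);print((M.T@(p-s['eef_pos'])*1000).round(1))
# disc edge rows across the centre column, seen from above
g=cv2.cvtColor(cv2.imread('pics/w9.png'),cv2.COLOR_BGR2GRAY);print(w2px('w9.png',s['eef_pos']+[.05,0,.015]));print(g[150:230:2,318].tolist())
E
```

```text
time_s: 21.42
eef_pos: [0.6571, 0.0489, 0.1619]
tcp_rot: [-3.14, 0.08, -0.003]
ft_force: [-0.4, -0.3, -2.6]
opening: 0.025
[[ 9.987e-01 -5.090e-02  1.900e-03]
 [-5.090e-02 -9.987e-01  3.000e-04]
 [ 1.900e-03 -4.000e-04 -1.000e+00]]
[ 1.   0.8 95.2]
[314.48175135 154.02091973]
[124, 130, 129, 152, 148, 212, 212, 212, 212, 213, 134, 144, 143, 144, 144, 142, 144, 144, 144, 145, 145, 145, 143, 143, 143, 142, 143, 143, 142, 141, 139, 137, 136, 135, 135, 134, 131, 127, 126, 127]
```

```bash
python3 - <<'E'
from h import *
s=manip.observe()
for o in(40,45,50):print(o,w2px('w9.png',s['eef_pos']+[o/1000,-.0023,.019]).round(1))
print(w2px('w9.png',[.6583,.048,.08]),w2px('w9.png',[.6983,.046,.08]))
for y in(.045,-.045):print('side',w2px('w9.png',s['eef_pos']+[0,y,.019]).round(1))
g=cv2.cvtColor(cv2.imread('pics/w9.png'),cv2.COLOR_BGR2GRAY);print({v:g[v,225:420:3].tolist() for v in(190,)},g[130:180,300].tolist())
E
```

```text
40 [319.4 170.6]
45 [319.  162.5]
50 [318.5 154.4]
[320.0605487  194.79886862] [320.00543029 154.58466067]
side [250.5 234.9]
side [388.  228.3]
{190: [143, 144, 143, 145, 212, 211, 212, 210, 212, 210, 164, 118, 118, 117, 117, 118, 141, 139, 139, 139, 136, 138, 138, 142, 141, 141, 141, 144, 141, 140, 142, 145, 144, 142, 243, 148, 144, 142, 140, 141, 142, 144, 141, 141, 142, 141, 143, 140, 140, 213, 213, 214, 214, 216, 122, 122, 121, 121, 120, 121, 121, 122, 120, 110, 112]} [99, 117, 119, 127, 137, 141, 147, 154, 145, 139, 136, 130, 120, 118, 118, 120, 120, 119, 119, 118, 119, 119, 119, 118, 118, 118, 118, 121, 125, 128, 127, 133, 146, 145, 138, 129, 119, 118, 119, 119, 119, 119, 122, 132, 142, 145, 143, 143, 143, 142]
```

The cap sits about 3 mm towards the robot relative to the TCP; I compensate for that while lowering.

```bash
python3 -m handwheel '0.1 4 0 0 0 0 0; 0.1 4 0 50 0 0 0; 0.1 4 0 75 0 0 0; 0.1 4 0 82 0 0 0; 0.1 4 0 87 0 0 0; 0.1 4 0 90 0 0 0; 0.1 4 0 90 0 0 0'
```

```text
time_s: 22.35
eef_pos: [0.6622, 0.0475, 0.0713]
tcp_rot: [-3.14, 0.082, -0.002]
ft_force: [0.0, -0.5, -3.2]
opening: 0.0255
```

```bash
python3 -m handwheel '0.1 0 0 2 0 0 0; 0.1 0 0 4 0 0 0; 0.1 0 0 6 0 0 0; 0.1 0 0 6 0 0 0'
```

```text
time_s: 22.85
eef_pos: [0.662, 0.0475, 0.0667]
tcp_rot: [-3.14, 0.082, -0.003]
ft_force: [-4.3, -1.3, 5.6]
opening: 0.0255
```

Contact came at exactly the expected seated height. Release and rise, then check.

```bash
python3 -m handwheel '0.5 0 0 0 0 0 0; 0.5 0 0 0 0 0 0; 0.5 0 0 0 0 0 0; 0.5 0 0 -10 0 0 0; 0.5 0 0 -60 0 0 0; 0.5 0 0 -120 0 0 0; 0.5 0 0 -170 0 0 0; 0.5 0 0 -170 0 0 0'
python3 - <<'E'
from h import *
s=manip.observe();M=R.from_rotvec(s['tcp_rot']).as_matrix();print(M.round(3))
for n in('wrist','side','scene'):snap(n,n+'A.png')
z=lambda f,x,y,w,h,k:cv2.resize(cv2.imread('pics/'+f)[y:y+h,x:x+w],None,fx=k,fy=k,interpolation=cv2.INTER_CUBIC)
cv2.imwrite('pics/mA.png',np.vstack([z('wristA.png',160,70,400,150,2),np.hstack([z('sideA.png',255,130,100,75,4),z('sceneA.png',240,175,100,75,4)])]))
E
```

```text
time_s: 23.85
eef_pos: [0.6635, 0.0475, 0.2418]
tcp_rot: [-3.14, 0.082, -0.018]
ft_force: [0.5, 0.5, -0.3]
opening: 0.0439
[[ 0.999 -0.052  0.011]
 [-0.052 -0.999  0.   ]
 [ 0.011 -0.001 -1.   ]]
```

View pics/mA.png

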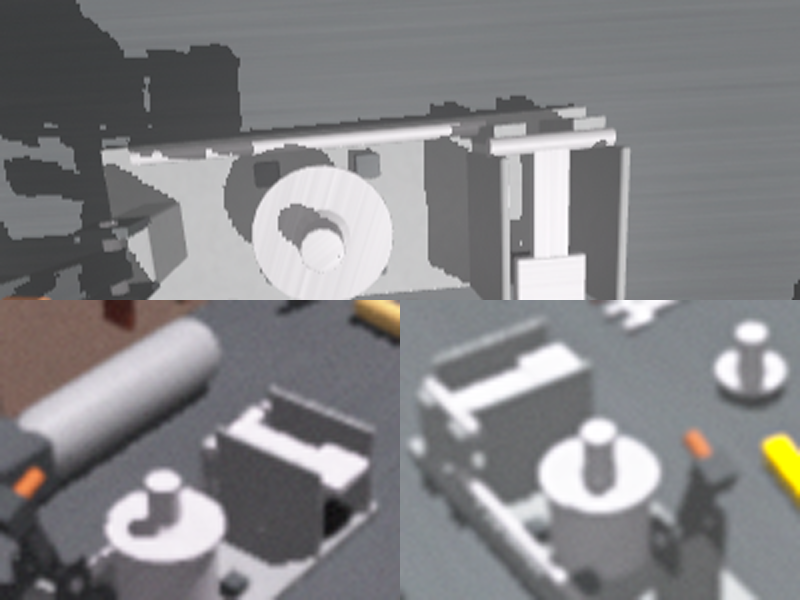

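The cap sits flush and concentric on the tube, with the stem upright. The lever pad's far edge is at wrist pixels (418.5,199) to (452.5,197.5). That was the last planned picture; from here I work from numbers.

```bash
python3 - <<'E'
from h import *
f='wristA.png';s=manip.observe();M=R.from_rotvec(s['tcp_rot']).as_matrix();print(s['eef_pos'])
a=px2w(f,418.5,199,.075);b=px2w(f,452.5,197.5,.075);print(a,b,np.linalg.norm(a-b))
u=(b-a)/np.linalg.norm(b-a);n=np.array([u[1],-u[0],0]);c=(a+b)/2+n*.021;print('pad',c,u)
# cross-check: rig frame with yaw
tx=np.array([.6583,.048]);
for yaw in(.046,):print('expected on', tx-.150*np.array([-np.sin(yaw),np.cos(yaw)]))
for l in(418.5,199),(160+505/2,70+75),(160+622/2,70+75):print(px2w(f,*l,.095).round(4))
print('tool',(M.T@(c-s['eef_pos'])*1000).round(1))
print('side/scene pad px',w2px('scene0.png',c),w2px('side0.png',c))
E
```

```text
[0.66152797 0.04748752 0.23297765]
[ 0.63406091 -0.08166676  0.075     ] [ 0.63375794 -0.12636409  0.075     ] 0.0446983533063696
pad [ 0.61290991 -0.10387309  0.075     ] [-0.00677811 -0.99997703  0.        ]
expected on [ 0.66519757 -0.10184133]
[ 0.6392 -0.0747  0.095 ]
[ 0.7059 -0.0657  0.095 ]
[ 0.7023 -0.1354  0.095 ]
tool [-40.4 153.7 158.1]
side/scene pad px [278.03361981 191.04990431] [337.68250224 170.87240527]
```

```bash
python3 -m handwheel '0 -38 154 0 0 0 0; 0 -38 154 0 0 0 0; 0 -38 154 0 0 0 0; 0 -38 154 0 0 0 0; 0 -38 154 60 0 0 0; 0 -38 154 120 0 0 0; 0 -38 154 160 0 0 0; 0 -38 154 172 0 0 0; 0 -38 154 172 0 0 0' 20
python3 -m handwheel '0 0 0 6 0 0 0; 0 0 0 12 0 0 0; 0 0 0 18 0 0 0; 0 0 0 18 0 0 0'
```

```text
time_s: 25.12
eef_pos: [0.6156, -0.1034, 0.0617]
tcp_rot: [-3.14, 0.081, 0.002]
ft_force: [-0.2, -0.3, 0.1]
opening: 0.0
time_s: 25.62
eef_pos: [0.6163, -0.1045, 0.045]
tcp_rot: [3.14, -0.082, 0.002]
ft_force: [-0.0, -0.0, 4.8]
opening: 0.0005
```

Contact is at eef z ≈ 0.046, as expected. Now the stroke.

```bash
python3 -m handwheel '0 1 0 8 0 0 0; 0 2 0 16 0 0 0; 0 3 0 24 0 0 0; 0 4 0 29 0 0 0; 0 4 0 29 0 0 0'
python3 -m handwheel '0 0 0 3 0 0 0; 0 0 0 5 0 0 0; 0 0 0 5 0 0 0'
```

```text
time_s: 26.25
eef_pos: [0.6198, -0.1045, 0.018]
tcp_rot: [3.14, -0.082, 0.001]
ft_force: [-6.9, 1.5, 13.2]
opening: 0.0005
time_s: 26.62
eef_pos: [0.6202, -0.1045, 0.0171]
tcp_rot: [3.14, -0.082, 0.005]
ft_force: [-14.0, 3.1, 26.7]
opening: 0.0005
```

The force is 27 N, well past the 14 N spring, with hardly any further travel, so the lever is on its stop. I hold for just over 1 s, then retract.

```bash
python3 - <<'E'
from h import *
snap('scene','sB.png')
E
python3 -m handwheel '0 0 0 0 0 0 0; 0 0 0 0 0 0 0; 0 0 0 0 0 0 0; 0 0 0 0 0 0 0; 0 0 0 0 0 0 0; 0 0 0 0 0 0 0; 0 0 0 0 0 0 0; 0 0 0 0 0 0 0; 0 0 0 0 0 0 0'
python3 -m handwheel '0 -3 0 -15 0 0 0; 0 -4 0 -30 0 0 0; 0 -4 0 -60 0 0 0; 0 -4 0 -120 0 0 0; 0 -4 0 -180 0 0 0; 0 -4 0 -220 0 0 0; 0 -4 0 -220 0 0 0; 0 -4 0 -220 0 0 0'
python3 - <<'E'
from h import *
for n in('scene','side','wrist'):snap(n,n+'C.png')
I=lambda n:cv2.imread('pics/'+n+'.png').astype(float)
def d(a,b,x,y,w,h):return np.abs(I(a)-I(b))[y:y+h,x:x+w].mean().round(2)
print('cap/tube sceneA-C',d('sceneA','sceneC',270,195,40,45),'lever A-C',d('sceneA','sceneC',247,180,42,30),'electrode A-C',d('sceneA','sceneC',305,205,20,40))
print('electrode A-B(down)',d('sceneA','sB',305,205,20,40),'side cap A-C',d('sideA','sideC',275,160,45,45),'side lever',d('sideA','sideC',305,155,45,40),'side elec',d('sideA','sideC',250,165,30,60))
# pad & cap positions again by template between A and C wrist/scene
t=cv2.imread('pics/sceneA.png')[205:245,270:310];r=cv2.matchTemplate(cv2.imread('pics/sceneC.png')[190:260,255:325],t,cv2.TM_CCOEFF_NORMED);print(cv2.minMaxLoc(r)[1::2])
s=manip.observe();print(s['time_s'],s['ft_force'])
E
```

```text
time_s: 27.8
eef_pos: [0.6202, -0.1045, 0.017]
tcp_rot: [3.14, -0.082, 0.005]
ft_force: [-14.1, 3.0, 27.8]
opening: 0.0004
time_s: 28.8
eef_pos: [0.6155, -0.1043, 0.229]
tcp_rot: [-3.14, 0.082, 0.002]
ft_force: [0.1, 0.2, -0.2]
opening: 0.0006
cap/tube sceneA-C 28.82 lever A-C 6.47 electrode A-C 8.31
electrode A-B(down) 20.02 side cap A-C 20.63 side lever 4.26 side elec 9.46
(0.5166427493095398, (15, 16))
28.95 [-0.15350643  0.27162459  0.15953363]
```

The cap region differs, probably from the arm's moved shadow. I go back to pose A so the pictures compare like for like.

```bash
python3 -m handwheel '0.5 40 -154 -13 0 0 0; 0.5 40 -154 -13 0 0 0; 0.5 40 -154 -13 0 0 0; 0.5 40 -154 -13 0 0 0; 0.5 40 -154 -13 0 0 0; 0.5 40 -154 -13 0 0 0; 0.5 40 -154 -4 0 0 0; 0.5 40 -154 -4 0 0 0'
python3 - <<'E'
from h import *
for n in('scene','side','wrist'):snap(n,n+'D.png')
I=lambda n:cv2.imread('pics/'+n+'.png')
def d(n,x,y,w,h):
    t=I(n+'A')[y:y+h,x:x+w];r=cv2.matchTemplate(I(n+'D')[y-8:y+h+8,x-8:x+w+8],t,cv2.TM_CCOEFF_NORMED);_,m,_,l=cv2.minMaxLoc(r);return round(m,3),l[0]-8,l[1]-8
print('scene cap',d('scene',270,205,40,40),'lever',d('scene',247,180,42,30),'elec',d('scene',308,210,18,40))
print('side cap',d('side',278,165,40,40),'lever',d('side',308,160,40,35),'elec',d('side',252,170,25,50))
print('wrist cap',d('wrist',283,150,76,70),'pad',d('wrist',405,140,70,75))
s=manip.observe();print(s['eef_pos'],s['time_s'])
E
```

```text
time_s: 29.95
eef_pos: [0.6633, 0.0466, 0.2328]
tcp_rot: [3.14, -0.084, -0.003]
ft_force: [-0.3, 0.4, 0.8]
opening: 0.0441
scene cap (0.999, 0, 0) lever (0.999, 0, 0) elec (0.998, 0, 0)
side cap (0.999, 0, 0) lever (0.999, 0, 0) elec (0.989, 0, 0)
wrist cap (0.967, -1, 0) pad (0.976, 2, -1)
[0.66366102 0.04713291 0.23418758] 30.1
```

```bash
python3 -c "
from station import manip
print(manip.sign_off())"
```

```text
the job is handed in; nothing more can be done
None
```

The job is done and handed in, with about 30 s on the robot's clock. The offcut is in the scrap tray and the 90 mm cap is on the tube. The lever was then pushed to its stop, held a little over 1 s and let go.

**What went wrong on the way:** The first two grabs at the offcut closed on nothing. The real fingertips are about 28 mm above the reported TCP, and I only found this by comparing pictures. Allowing for it, I nudged the bar to the middle of the tube and gripped it at 19.6 mm.

**Last checks:**
- **Offcut:** a picture after release shows it lying flat inside the tray.
- **Cap:** it met the rim at eef z 0.0667, exactly the predicted seated height, and in the pictures it looks flush and level.
- **Lever:** the force reached 27 N (the spring needs 14 N) with almost no further travel. I saw about 28 mm of fingertip travel, which fits the full stroke for where the fingertip's edge touched the sloping pad.
- **After release:** cap, lever and electrode match their earlier fixed-camera pictures with no shift (0.99–1.00). The wrist camera, from a slightly different pose, gave 0.97 with shifts of 1–2 pixels.

**Disagreements:** One image comparison differed strongly around the cap. I put it down to the arm's shadow, because it vanished when I repeated it from the same pose. I did not view a picture of the lever held down or a final picture, since the 12 views were used. I also made no final check that the other objects had not moved.

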